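# Fetch the dropped eyepiece with the reacher

### The job

A microscope eyepiece has been left under the low wire riser, out of hand's reach. Take the reacher by its grip and trigger, slide its open jaws in around the round eyepiece (not the square filter cube beside it), squeeze the trigger and draw the eyepiece out, upright in the jaws, until it stands fully clear of the riser on the open bench; then let go so the jaws spring open. Do not touch the eyepiece with the fingers, and leave the filter cube and slide box under the riser where they are.

Things in the scene. Friction and masses are not known exactly. Their poses are not given: they have to be found in the camera images.
- reacher_grip (a point): Reacher (grabber tool), 400 mm long, lying on its side on the bench. The point to take it, from above: midway between its grip's back (x -29 mm) and trigger's front (x +29 mm), 20 mm above the bench. x points to the jaws, z up. Grip and trigger are upright flats 33 to 36 mm high, y -28 to +32 mm. The shaft lies along y = -50 mm; its housing fills y -66 to -34 mm, 36 mm high.
- jaw_center (a point): Where the reacher's jaws hold a thing: on the shaft's line, 332 mm ahead of reacher_grip in x and -50 mm in y, 20 mm above the bench; same axes. A thing within 10 mm of it is held well. Two black plates 5 to 27 mm above the bench, hinged 48 mm behind this point, inturned tips 33 mm ahead. Open, the tips stand 80 mm apart inside, 95 mm outside. The tool slides easily on the bench.
- trigger (a joint): Trigger's travel towards the grip, m: 0 at rest (jaws open, 58 mm across grip and trigger), 0.015 fully squeezed (jaws shut, 43 mm). Sprung, 4 N at first, 6.4 N fully in; springs back when let go. Jaws close in proportion and meet the eyepiece at about 0.012 (46 mm across). Held at 55 mm across, the tool is carried lightly with its jaw tips still about 65 mm apart.
- eyepiece_center (a point): Black round microscope eyepiece standing upright under the riser, diameter 34 mm up to 21 mm, then 28 mm up to its top at 42 mm; 0.06 kg. The point is on its axis, 21 mm above the bench. The square black block of like size (32 x 32 x 34 mm) 100 to 160 mm beside it is the filter cube; the flat 85 x 50 x 32 mm case farther in is the slide box: both stay.
- riser: White wire desk riser, fixed, open below on all sides, a white lamp unit on the far half of its top. Origin on the bench under its centre, z up. 360 mm in x, 340 mm in y, corner legs 10 mm thick; 70 mm free below, top at 79 mm. The side at y = -170 mm faces the reacher; riser +y points inwards, about the way the reacher points. The eyepiece stands 40 to 110 mm inside this edge.
Mind the look-alikes: they are no part of the job. What is shaped like the part that bears eyepiece_center but green is not meant.

How it is judged (in metres and radians):
On the way, in this order (a step that is already met when the one before it is completed fails the run):
1. the trigger is squeezed and the reacher's jaws grip the eyepiece while it is still under the riser (value of joint trigger above 0.008 m and x of eyepiece_center in the frame of jaw_center between -0.05 and 0.05 m and y of eyepiece_center in the frame of jaw_center between -0.025 and 0.025 m and contact force between reacher and eyepiece above 1 N and y of eyepiece_center in the frame of riser above -0.153 m), for 0.2 s.
2. the eyepiece has come clear of the riser held between the jaws, trigger squeezed (value of joint trigger above 0.008 m and x of eyepiece_center in the frame of jaw_center between -0.05 and 0.05 m and y of eyepiece_center in the frame of jaw_center between -0.025 and 0.025 m and y of eyepiece_center in the frame of riser below -0.19 m), for 0.1 s.
At the end, for the whole second after the job is handed in: The eyepiece stands upright (within 10 degrees) and still on the bench, its centre at least 190 mm from the riser's centre on the side it came out of (20 mm clear of the edge line), and the trigger is let go (travel under 3 mm) (y of eyepiece_center in the frame of riser below -0.19 m and angle between eyepiece_center's own z axis and vertical below 0.17 rad and height (world z) of eyepiece_center between 0.014 and 0.028 m and linear speed of eyepiece below 0.01 m/s and value of joint trigger below 0.003 m); the robot touches nothing.
It fails at once if the fingers touch the eyepiece (contact force between the fingers and eyepiece above 0.5 N).
It fails at once if the eyepiece is tipped over (angle between eyepiece_center's own z axis and vertical above 0.5 rad).
It fails at once if the filter cube is moved more than 20 mm (distance of filter_cube from where it was at the start of the episode above 0.02 m).
It fails at once if the slide box is moved more than 20 mm (distance of slide_box from where it was at the start of the episode above 0.02 m).
It also fails if it takes over 38 s, if anything falls off the work surface, if the arm or the gripper's body presses on something with over 40 N, if the wrist force passes 120 N, or if a joint passes its speed limit or range.

### The arm

A 6-joint arm with a two-finger parallel gripper is mounted at the origin on the work surface. World frame = base frame: x ahead of the robot, y to its left, z up, the work surface at z = 0. Lengths are in m, angles in degrees, forces in N, time in s.
With the tool pointing down it reaches from about 0.375 to 0.9 m from the base axis. Payload 3.1 kg.
Tool frame: the origin (TCP) lies at the very end of the fingers, on their centre line; the grasp point (between the pads) lies 19 mm behind it; z points along the fingers, y is the line along which they close (so a half turn about z gives the same grasp; the last joint's range is limited). The gripper opens to 87 mm and grips with 3 to 60 N. Pads are 19 mm wide; open, the fingers measure 117 mm over their backs; the gripper's body (75 mm by 190 mm) begins 51 mm behind the grasp point.
Start: joints at [65.46, 30.224, 82.088, -0, 67.689, -10.227], TCP at [0.154, 0.606, 0.223] pointing down, gripper open.
Joint ranges: [-176.69, 176.69], [-43.24, 126.21], [12.49, 139.97], [-82, 262], [0, 151.66], [-163.58, 163.58]. Speed limits (degrees/s): [159.86, 159.86, 180, 180, 180, 180].

### API

Orientations are given as a 3x3 rotation matrix whose columns are the frame's x, y, z axes.
In Python, from rig import bot, imaging gives the robot as it stands.
- The arm moves only by the tool drive_tool, never from a script. Its argument "deltas" is text: rows parted by semicolons, each of 5 numbers parted by spaces: the finger opening in mm, from 0 to 87, then the shift along the world's x, y, z in mm, then the turn about the world's z in rad. In form: jaw dx dy dz twist; .... A call has 1 to 12 rows; each row is the pose to reach, as a shift and turn from the pose commanded when the call began; what a row does not reach only later rows make up. A row lasts 1/10 s, in which the tool goes at most 50 mm and 8.59 degrees, less where a joint would pass 70% of its speed; a pose out of reach is approached as far as the arm can. A call with a gripper value outside its range is refused whole. The fingers move at their own pace and stop on an object; the grip force is fixed at half the most. Time passes only in rows, so rows that repeat a pose let the fingers close. It gives the time, the measured TCP pose, the force, the opening and the grip force at its end, in the units of the state.
- bot.read_state(): the state, without advancing time (a new reading comes with each control period).
- imaging.capture(name): name is "scene" or "top"; returns the picture (420x560x3 uint8, red, green, blue); there is no depth.
- imaging.camera_model(name): a dict with "fx", "fy", "cx", "cy" (pixels), "dist" ([k1, k2, p1, p2, k3] as OpenCV has them; the pictures are not rectified), "T" (4x4, takes a point from camera to world coordinates). Camera axes: x right, y down, z forward; pixel columns grow to the right and rows downward; lengths in m; the calibration is good to about 2 mm. A picture is of the moment at which its call begins. camera_model takes no time and is no camera call.
- bot.hand_in(): hands the job in; it is judged then, once.
The state is a dict: "time_s": time; "joint_positions": joint angles; "qvel": joint speeds; "tau": joint torques, N m; "position": TCP position; "tcp_rot": TCP orientation; "force": force on the tool from outside, world axes, zero at the start; "moment": the same for the moment, N m; "opening": opening from 0.0 (shut) to 1.0 (fully open); "grasp_force": force on a finger pad.
Only numpy, scipy, OpenCV 4.12 (cv2) and the standard library are available. Lean on these libraries where they do the work, as an engineer would, in place of code of your own. Each camera call takes 0.05 s, during which the arm holds its last target. There are 200 camera calls.

## Working session

There is one attempt and no reset: what is moved stays moved. The work goes in short steps, Python scripts to look and compute and a tool call to move; the robot and the scene stay as the last step left them, time stands still between calls to the robot, and variables do not carry over. Pictures are saved under pics/ and viewed, at most 10 in all, crops included, and the job is handed in when it is done.

Besides the shell and the picture viewer there is one more tool, called after "Emit:" as name(argument=value, ...) on one line, values as JSON. drive_tool: Moves the arm, as the interface text tells. Its arguments: {"type":"object","properties":{"deltas":{"type":"string"}},"required":["deltas"]}

```bash
mkdir -p pics; python3 - <<'E'
from rig import bot, imaging
import cv2
for n in("scene","top"):
    cv2.imwrite(f"pics/{n}0.png",cv2.resize(imaging.capture(n)[...,::-1],(784,588),interpolation=cv2.INTER_CUBIC)); m=imaging.camera_model(n); print(n,m)
print(bot.read_state())
E
```

```text
scene {'fx': 493.7886372949531, 'fy': 493.7886372949531, 'cx': 276.2870950817631, 'cy': 203.29862106106094, 'dist': array([-0.1575012,  0.       ,  0.       ,  0.       ,  0.       ]), 'T': array([[ 0.69087784,  0.48295585, -0.53799764,  1.14049495],
       [ 0.722721  , -0.44176871,  0.53152118, -0.61062786],
       [ 0.01903074, -0.75603839, -0.65425055,  0.7821179 ],
       [ 0.        ,  0.        ,  0.        ,  1.        ]])}
top {'fx': 428.01048840420754, 'fy': 428.01048840420754, 'cx': 279.6232115045847, 'cy': 199.43100552515045, 'dist': array([-0.05174258,  0.        ,  0.        ,  0.        ,  0.        ]), 'T': array([[ 0.01832054, -0.99300835,  0.11661379,  0.41438962],
       [-0.99935379, -0.0217943 , -0.0285834 , -0.01632613],
       [ 0.03092507, -0.11601477, -0.99276594,  0.93261847],
       [ 0.        ,  0.        ,  0.        ,  1.        ]])}
{'time_s': 0.1, 'joint_positions': array([ 6.54600911e+01,  3.02717621e+01,  8.21517971e+01, -1.19690840e-03,
        6.76890324e+01, -1.02269764e+01]), 'qvel': array([-0.06229099, -0.07134919, -0.20388229,  0.06914681,  0.00853033,
        0.08378184]), 'tau': array([-5.81960994e-04, -4.40985703e+01, -1.77150857e+01,  6.34907093e-02,
        5.33456239e-02, -5.44311058e-05]), 'position': array([0.15419681, 0.60497553, 0.22167434]), 'tcp_rot': array([[-9.68961789e-01,  2.47209252e-01, -7.98576066e-04],
       [ 2.47210322e-01,  9.68960181e-01, -1.79561793e-03],
       [ 3.29895044e-04, -1.93730141e-03, -9.99998069e-01]]), 'force': array([0.38936297, 0.01675212, 0.12799345]), 'moment': array([0.04799907, 0.05944421, 0.04691948]), 'grasp_force': 0.0, 'opening': 0.9977696146691531}
```

View pics/scene0.png

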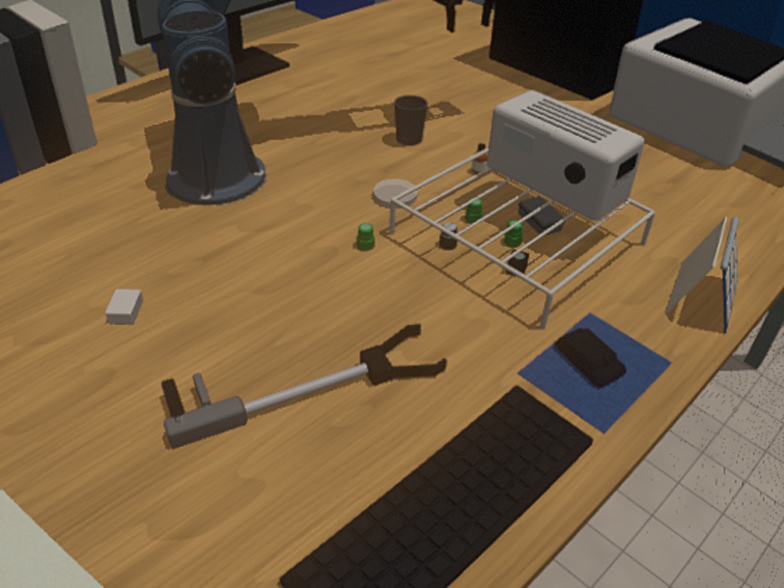

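View pics/top0.png

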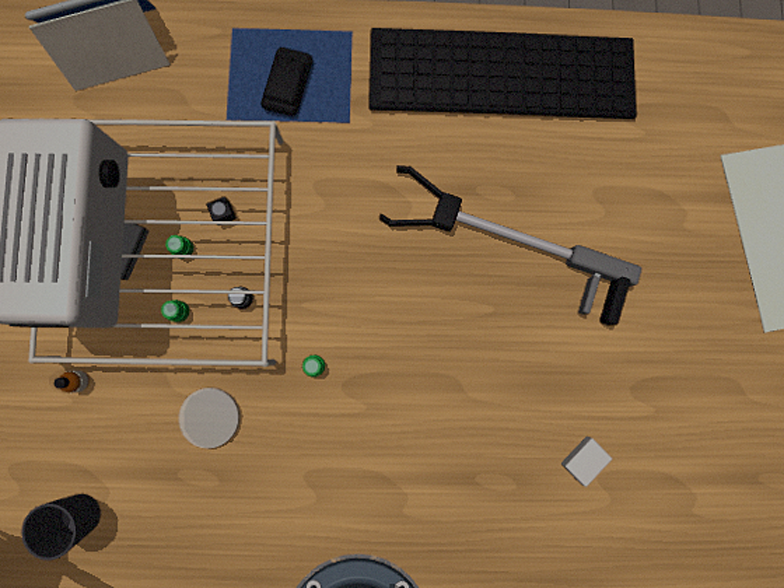

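The eyepiece candidates (in the 1.4x pictures):
- The black round piece at top (240,297) / scene (448,236).
- The black block at top (221,209) / scene (518,263), which looks square, so it is the filter cube.
- The green pieces at top (179,244), (175,310) and (314,366), which are decoys.

I'll confirm this in an enlarged crop.

```bash
cat > h.py <<'E'
import numpy as np, cv2
from rig import bot, imaging
def ray(n,px):
    m=imaging.camera_model(n);K=np.array([[m['fx'],0,m['cx']],[0,m['fy'],m['cy']],[0,0,1]])
    u=cv2.undistortPoints(np.array(px,float).reshape(-1,1,2),K,m['dist']).reshape(-1,2)
    return m['T'][:3,3],np.c_[u,np.ones(len(u))]@m['T'][:3,:3].T
def plane(n,px,z):
    o,d=ray(n,px); return o+d*((z-o[2])/d[:,2])[:,None]
def tri(ptop,pscene):
    o1,d1=ray('top',ptop);o2,d2=ray('scene',pscene);out=[]
    for a,b in zip(d1,d2):
        s=np.linalg.lstsq(np.c_[a,-b],o2-o1,rcond=None)[0]; p,q=o1+a*s[0],o2+b*s[1]
        out.append(np.r_[(p+q)/2,np.linalg.norm(p-q)])
    return np.array(out)
E
python3 - <<'E'
from h import *
t=imaging.capture('top')[...,::-1];s=imaging.capture('scene')[...,::-1]
a=cv2.resize(t[105:240,265:465],(800,540),interpolation=cv2.INTER_CUBIC)
cv2.imwrite('pics/r.png',a)
b=cv2.resize(t[130:230,130:200],(392,560),interpolation=cv2.INTER_CUBIC)
c=cv2.resize(s[135:205,310:390],(400,350),interpolation=cv2.INTER_CUBIC)
o=np.zeros((560,800,3),np.uint8);o[:,:392]=b;o[:350,400:]=c
cv2.imwrite('pics/e.png',cv2.convertScaleAbs(o,alpha=1.4,beta=20))
E
```

```text
(no output)
```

View pics/r.png

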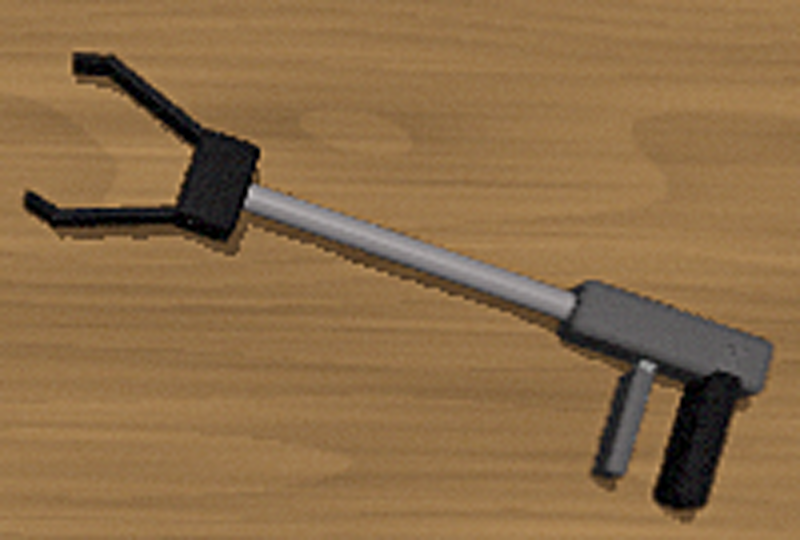

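View pics/e.png

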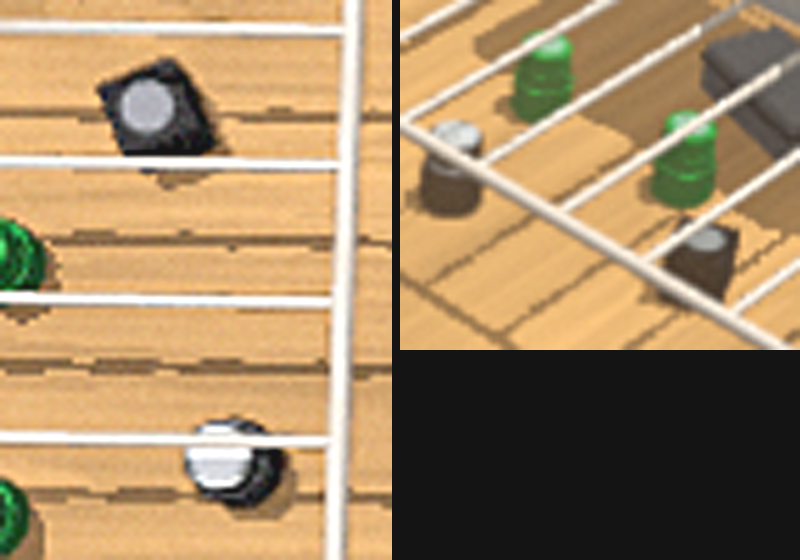

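The crop confirms it. The round piece with the white lens at top px (169.6,212.1) / scene px (321,162.4) is the eyepiece. The square one at top px (156.4,148.8) is the filter cube. The reacher's shaft runs from top px (327.5,154.5) to (408,180.8).

```bash
python3 - <<'E'
from h import *
np.set_printoptions(precision=4,suppress=True)
print('lens,cube,shaft head, shaft housing\n',tri([(169.6,212.1),(156.4,148.75),(327.5,154.5),(408,180.75)],[(321,162.4),(371.4,183),(260,264.3),(175.7,291.4)]))
print('eye',plane('top',[(169.6,212.1)],.042),'cube',plane('top',[(156.4,148.75)],.034))
sh=plane('top',[(327.5,154.5),(408,180.75)],.02);print('shaft',sh)
x=(sh[0]-sh[1])[:2];x/=np.linalg.norm(x);y=np.array([-x[1],x[0]]);print('x',x,np.degrees(np.arctan2(x[1],x[0])))
c=lambda a,b:(265+a/4,105+b/4)
g=plane('top',[c(712,378),c(683,502),c(645,366),c(611,472)],.035);print('grip base/tip, trig base/tip',g)
# in frame rel to shaft housing end
for p in g: print((p[:2]-sh[1,:2])@x,(p[:2]-sh[1,:2])@y)
jt=plane('top',[c(75,65),c(27,202)],.027);print('tips',jt); print([((p[:2]-sh[1,:2])@x,(p[:2]-sh[1,:2])@y) for p in jt])
print('front bar',plane('top',[(275/1.4,124/1.4),(266/1.4,362/1.4)],.077))
# green nearby, bottle etc
print('green out',plane('top',[(314/1.4,366/1.4)],.042))
E
```

```text
lens,cube,shaft head, shaft housing
 [[ 0.4888  0.1886  0.0371  0.0029]
 [ 0.6251  0.2252  0.0303  0.003 ]
 [ 0.6249 -0.1458  0.0127  0.0018]
 [ 0.5701 -0.3215  0.0198  0.0038]]
eye [[0.4875 0.1864 0.042 ]] cube [[0.6231 0.2231 0.034 ]]
shaft [[ 0.6227 -0.1454  0.02  ]
 [ 0.5689 -0.323   0.02  ]]
x [0.2897 0.9571] 73.16072467554135
grip base/tip, trig base/tip [[ 0.5274 -0.3943  0.035 ]
 [ 0.4604 -0.3767  0.035 ]
 [ 0.5331 -0.3574  0.035 ]
 [ 0.4757 -0.3377  0.035 ]]
-0.080190850987995 0.019126848118489227
-0.08276323868272648 0.08835832387645093
-0.04329278304921076 0.02435131293429165
-0.04100776630497452 0.08500079793362693
tips [[ 0.6927 -0.0483  0.027 ]
 [ 0.6158 -0.0237  0.027 ]]
[(np.float64(0.298861816875753), np.float64(-0.03886085411717792)), (np.float64(0.3001193008539012), np.float64(0.041890623498763144))]
front bar [[0.7427 0.136  0.077 ]
 [0.3934 0.134  0.077 ]]
green out [[0.3881 0.0695 0.042 ]]
```

Emit:
drive_tool(deltas="87 15 -20 20 0; 87 45 -56 45 0; 87 77 -96 70 -0.02; 87 108 -135 78 -0.04; 87 140 -174 78 -0.04; 87 170 -212 78 -0.04; 87 200 -248 78 -0.04; 87 226 -285 78 -0.04; 87 244 -325 78 -0.04; 87 256 -365 78 -0.04; 87 268 -405 78 -0.04; 87 280 -445 78 -0.04")

```text
time_s: 1.4
position: [0.4346, 0.1589, 0.3005]
tcp_rot: [[-0.958, 0.286, 0.0], [0.286, 0.958, 0.0], [-0.0, 0.0, -1.0]]
force: [1.4, 0.6, -0.5]
opening: 0.999
grasp_force: 0.0
```

Emit:
drive_tool(deltas="87 6 -45 0 0; 87 12 -90 0 0; 87 18 -135 0 0; 87 24 -180 -10 0; 87 30 -225 -30 0; 87 36 -270 -50 0; 87 42 -315 -75 0; 87 48 -360 -100 0; 87 54 -405 -125 0; 87 60 -450 -145 0; 87 65 -495 -165 0; 87 68 -528 -180 0")

```text
time_s: 2.6
position: [0.5023, -0.37, 0.119]
tcp_rot: [[-0.958, 0.287, -0.0], [0.287, 0.958, 0.0], [0.0, -0.0, -1.0]]
force: [0.2, 0.1, 0.4]
opening: 0.999
grasp_force: 0.0
```

Emit:
drive_tool(deltas="87 0 0 0 0; 87 0 0 0 0")

```text
time_s: 2.8
position: [0.5017, -0.3675, 0.1195]
tcp_rot: [[-0.958, 0.288, -0.001], [0.287, 0.958, 0.002], [0.002, 0.002, -1.0]]
force: [-0.3, 0.1, -0.2]
opening: 1.0
grasp_force: 0.0
```

```bash
python3 - <<'E'
from h import *
a=imaging.capture('scene')[...,::-1];b=imaging.capture('top')[...,::-1]
o=np.zeros((600,800,3),np.uint8)
o[:300,:400]=cv2.resize(a[195:345,90:290],(400,300));
o[300:,:]=cv2.resize(b[135:250,330:490],(800,575))[:300] if 0 else 0
o[:600,400:]=cv2.resize(b[130:280,370:470],(400,600),interpolation=cv2.INTER_CUBIC)
cv2.imwrite('pics/g.png',o);print(bot.read_state()['position'])
E
```

```text
[ 0.50219148 -0.36604777  0.12072221]
```

View pics/g.png

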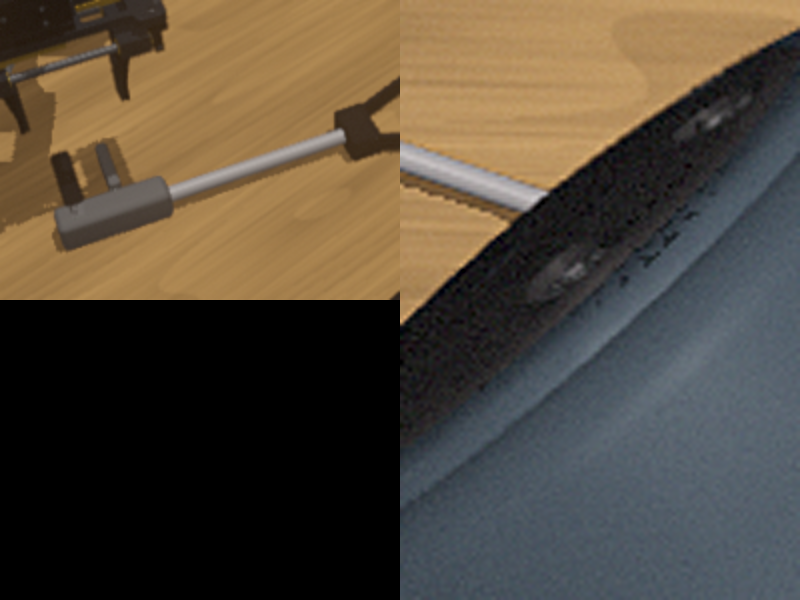

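The scene crop shows the fingers hovering in line with the grip and trigger: finger tips at (22,130) and (125,98), grip and trigger at (65,155) and (105,145). Next I lower the tool.

Emit:
drive_tool(deltas="87 0 -3 -20 0; 87 0 -3 -45 0; 87 0 -3 -65 0; 87 0 -3 -80 0; 87 0 -3 -92 0; 87 0 -3 -102 0; 87 0 -3 -110 0; 87 0 -3 -115 0; 87 0 -3 -115 0")

```text
time_s: 3.8
position: [0.5022, -0.3702, 0.005]
tcp_rot: [[-0.958, 0.286, -0.001], [0.286, 0.958, 0.001], [0.001, 0.0, -1.0]]
force: [-0.4, 0.0, -0.9]
opening: 1.002
grasp_force: 0.0
```

Emit:
drive_tool(deltas="70 0 0 0 0; 62 0 0 0 0; 57 0 0 0 0; 55 0 0 0 0; 55 0 0 0 0; 55 0 0 0 0")

```text
time_s: 4.4
position: [0.5027, -0.371, 0.0059]
tcp_rot: [[-0.958, 0.286, 0.001], [0.286, 0.958, -0.001], [-0.001, -0.001, -1.0]]
force: [-0.9, -0.7, 2.5]
opening: 0.645
grasp_force: 5.1
```

```bash
python3 - <<'E'
from h import *
a=imaging.capture('scene')[...,::-1]
cv2.imwrite('pics/g2.png',cv2.resize(a[185:345,90:330],(720,480)));s=bot.read_state();print(s['position'],s['opening']*87,s['grasp_force'])
E
```

```text
[ 0.50266651 -0.37103699  0.0058979 ] 55.73660595091554 5.234318590373732
```

View pics/g2.png

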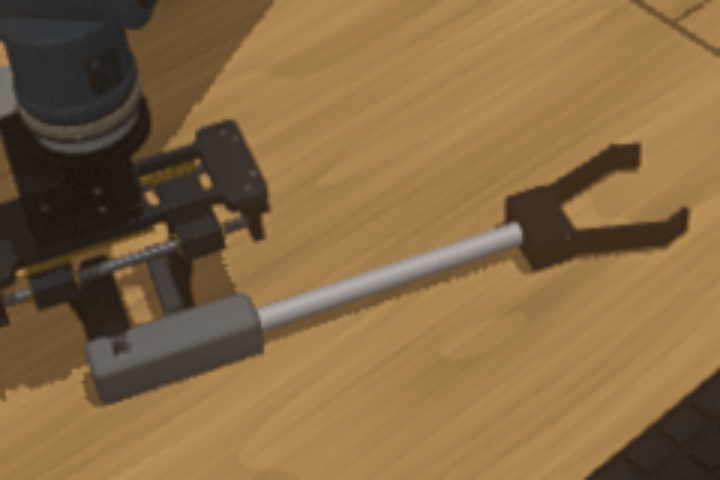

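The grip holds the reacher and the jaws have narrowed slightly. Next I move to the staging pose in front of the riser, turning the tool to point along +y.

Emit:
drive_tool(deltas="55 -3 5 0 0.012; 55 -8 14 0 0.04; 55 -14 24 0 0.07; 55 -20 34 0 0.1; 55 -27 45 0 0.13; 55 -34 56 0 0.16; 55 -41 67 0 0.19; 55 -47 78 0 0.22; 55 -54 88 0 0.25; 55 -60 98 0 0.275; 55 -64 104 0 0.29; 55 -65 108 0 0.293")

```text
time_s: 5.65
position: [0.4372, -0.2621, 0.0058]
tcp_rot: [[-1.0, -0.004, 0.0], [-0.004, 1.0, -0.001], [-0.0, -0.001, -1.0]]
force: [-0.5, -2.9, 4.1]
opening: 0.635
grasp_force: 5.9
```

Emit:
drive_tool(deltas="55 0 0 0 0; 55 0 0 0 0")

```text
time_s: 5.85
position: [0.437, -0.2616, 0.0056]
tcp_rot: [[-1.0, -0.004, -0.001], [-0.004, 1.0, 0.001], [0.001, 0.001, -1.0]]
force: [-0.1, 0.6, 6.7]
opening: 0.633
grasp_force: 4.5
```

```bash
python3 - <<'E'
from h import *
a=imaging.capture('top')[...,::-1];b=imaging.capture('scene')[...,::-1]
o=np.zeros((600,800,3),np.uint8)
o[:360]=cv2.resize(a[155:245,140:340],(800,360),interpolation=cv2.INTER_CUBIC)
o[360:,:360]=cv2.resize(b[140:260,220:400],(360,240))
cv2.imwrite('pics/s.png',o);s=bot.read_state();print(s['position'],s['tcp_rot'][:,1],s['opening']*87,s['grasp_force'])
E
```

```text
[ 0.43697066 -0.26162201  0.00562952] [-0.00347023  0.99999299  0.00140522] 54.77648785209424 4.445377137162723
```

View pics/s.png

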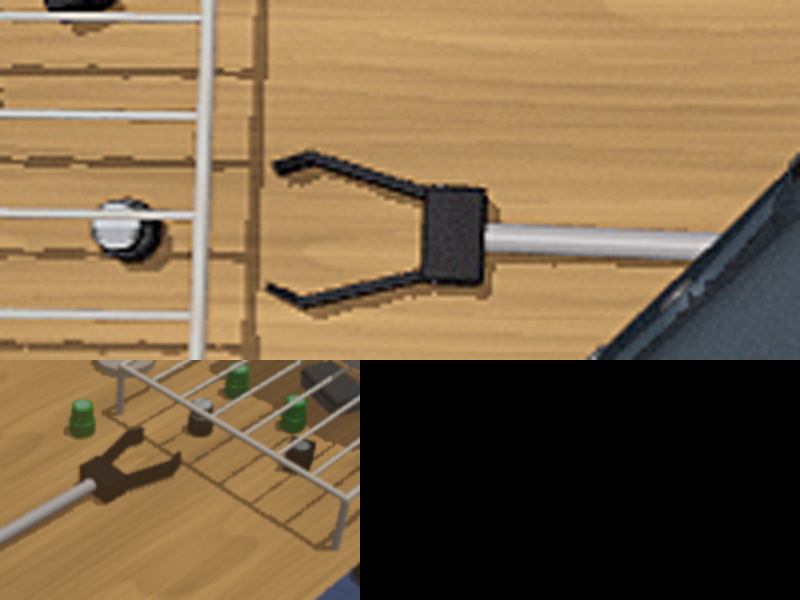

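The tips are at crop (275,167) and (270,289), and the shaft runs from (487,237) to (705,244). Next I measure the jaws against the eyepiece.

```bash
python3 - <<'E'
from h import *
np.set_printoptions(precision=4,suppress=True)
c=lambda *p:[(140+a/4,155+b/4) for a,b in p]
t=plane('top',c((275,167),(270,289)),.027);s=plane('top',c((490,237),(700,244)),.02)
print(t,s,np.degrees(np.arctan2(*(s[0]-s[1])[1::-1])))
print('eye',plane('top',c((120,230)),.042))
d=(s[0]-s[1])[:2];d/=np.linalg.norm(d);e=np.array([.4880,.1865]);m=t[:,:2].mean(0);print('jaw',m-.033*d,'lateral eye off shaft line',np.cross(d,e-s[0,:2]),'off tip mid',np.cross(d,e-m),'ahead',(e-m)@d+.033)
E
```

```text
[[0.5232 0.1083 0.027 ]
 [0.4584 0.1086 0.027 ]] [[ 0.4889 -0.0066  0.02  ]
 [ 0.4875 -0.1191  0.02  ]] 89.27483933928933
eye [[0.4866 0.1855 0.042 ]]
jaw [0.4904 0.0755] lateral eye off shaft line 0.0033545138201126804 off tip mid 0.0037869705398706098 ahead 0.11099991782963033<stdin>:7: DeprecationWarning: Arrays of 2-dimensional vectors are deprecated. Use arrays of 3-dimensional vectors instead. (deprecated in NumPy 2.0)
```

Emit:
drive_tool(deltas="55 -1 4 0 0; 55 -2 12 0 0; 55 -3 22 0 0; 55 -3 33 0 0; 55 -3 45 0 0; 55 -3 57 0 0; 55 -3 69 0 0; 55 -3 80 0 0; 55 -3 90 0 0; 55 -3 99 0 0; 55 -3 105 0 0; 55 -3 107 0 0")

```text
time_s: 7.15
position: [0.4342, -0.1543, 0.0056]
tcp_rot: [[-1.0, -0.004, -0.001], [-0.004, 1.0, 0.0], [0.001, 0.0, -1.0]]
force: [-0.3, -3.5, 5.9]
opening: 0.636
grasp_force: 6.1
```

Emit:
drive_tool(deltas="55 0 0 0 0; 55 0 0 0 0")

```text
time_s: 7.35
position: [0.4341, -0.1543, 0.0054]
tcp_rot: [[-1.0, -0.003, -0.001], [-0.003, 1.0, 0.001], [0.001, 0.001, -1.0]]
force: [1.9, 1.1, 4.0]
opening: 0.631
grasp_force: 3.5
```

```bash
python3 - <<'E'
from h import *
a=imaging.capture('top')[...,::-1];b=imaging.capture('scene')[...,::-1]
o=np.zeros((560,800,3),np.uint8)
o[:,:400]=cv2.resize(a[165:263,125:195],(400,560),interpolation=cv2.INTER_CUBIC)
o[:350,400:]=cv2.resize(b[135:205,290:370],(400,350),interpolation=cv2.INTER_CUBIC)
cv2.imwrite('pics/j.png',cv2.convertScaleAbs(o,alpha=1.4,beta=20));s=bot.read_state();print(s['position'],s['opening']*87,s['grasp_force'],s['force'])
E
```

```text
[ 0.433953   -0.1544407   0.00538572] 55.073251435478134 3.330190275446512 [1.53241395 2.05722346 4.49937058]
```

View pics/j.png

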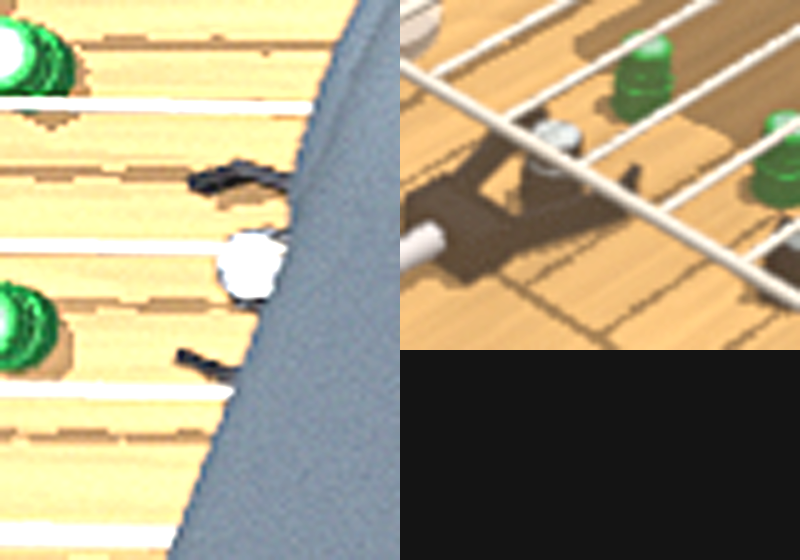

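The eyepiece (lens at scene crop (553,140)) stands upright between the open tips at (533,115) and (632,180). Next I squeeze.

Emit:
drive_tool(deltas="53 0 0 0 0; 51 0 0 0 0; 49 0 0 0 0; 47 0 0 0 0; 46 0 0 0 0; 45 0 0 0 0; 44 0 0 0 0; 44 0 0 0 0; 44 0 0 0 0; 44 0 0 0 0; 44 0 0 0 0; 44 0 0 0 0")

```text
time_s: 8.65
position: [0.4344, -0.1553, 0.0055]
tcp_rot: [[-1.0, -0.003, -0.0], [-0.003, 1.0, 0.0], [0.0, 0.0, -1.0]]
force: [-0.4, -1.8, 1.6]
opening: 0.522
grasp_force: 29.9
```

It is gripped at 45.4 mm with 30 N. Next I draw it out.

Emit:
drive_tool(deltas="44 0 -2 0 0; 44 0 -6 0 0; 44 0 -13 0 0; 44 0 -22 0 0; 44 0 -32 0 0; 44 0 -42 0 0; 44 0 -52 0 0; 44 0 -62 0 0; 44 0 -72 0 0; 44 0 -82 0 0; 44 0 -92 0 0; 44 0 -102 0 0")

```text
time_s: 9.85
position: [0.4344, -0.2582, 0.0055]
tcp_rot: [[-1.0, -0.003, -0.0], [-0.003, 1.0, 0.0], [0.0, 0.0, -1.0]]
force: [0.2, 2.5, 3.3]
opening: 0.517
grasp_force: 29.9
```

Emit:
drive_tool(deltas="44 0 -9 0 0; 44 0 -17 0 0; 44 0 -23 0 0; 44 0 -27 0 0; 44 0 -29 0 0; 44 0 -30 0 0; 44 0 -30 0 0; 44 0 -30 0 0")

```text
time_s: 10.65
position: [0.4345, -0.2874, 0.0056]
tcp_rot: [[-1.0, -0.004, -0.0], [-0.004, 1.0, -0.0], [0.0, -0.0, -1.0]]
force: [-1.5, 0.1, 1.7]
opening: 0.523
grasp_force: 29.9
```

```bash
python3 - <<'E'
from h import *
a=imaging.capture('top')[...,::-1];b=imaging.capture('scene')[...,::-1]
o=np.zeros((600,800,3),np.uint8)
o[:360]=cv2.resize(a[155:245,140:340],(800,360),interpolation=cv2.INTER_CUBIC)
o[360:,:360]=cv2.resize(b[140:260,220:400],(360,240))
cv2.imwrite('pics/p.png',o);s=bot.read_state();print(s['position'],s['opening']*87,s['grasp_force'])
E
```

```text
[ 0.43442102 -0.28742293  0.0055309 ] 45.60550749432115 29.91254007909447
```

View pics/p.png

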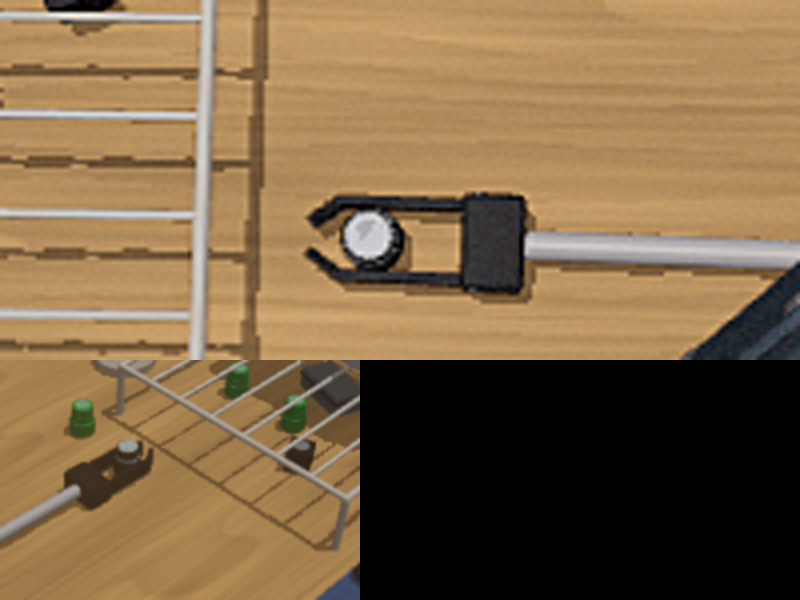

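The eyepiece (lens at crop (370,235)) stands upright in the jaws, well clear of the riser. Next I release gently and lift off.

Emit:
drive_tool(deltas="46 0 0 0 0; 48 0 0 0 0; 50 0 0 0 0; 52 0 0 0 0; 54 0 0 0 0; 56 0 0 0 0; 58 0 0 0 0; 62 0 0 0 0; 70 0 0 0 0; 78 0 0 0 0; 84 0 0 0 0; 84 0 0 0 0")

```text
time_s: 11.95
position: [0.4346, -0.2875, 0.0056]
tcp_rot: [[-1.0, -0.003, 0.0], [-0.003, 1.0, -0.0], [-0.0, -0.0, -1.0]]
force: [-0.3, 0.2, -0.2]
opening: 0.939
grasp_force: 0.0
```

Emit:
drive_tool(deltas="84 0 0 5 0; 84 0 0 12 0; 84 0 0 25 0; 84 0 0 40 0; 84 0 0 60 0; 84 0 0 80 0; 84 0 0 100 0; 84 0 0 115 0; 84 0 0 125 0; 84 0 0 125 0; 84 0 0 125 0")

```text
time_s: 13.05
position: [0.4343, -0.2873, 0.1307]
tcp_rot: [[-1.0, -0.003, 0.0], [-0.003, 1.0, -0.0], [-0.0, -0.0, -1.0]]
force: [-0.6, 0.7, 0.0]
opening: 0.963
grasp_force: 0.0
```

```bash
python3 - <<'E'
from h import *
a=imaging.capture('top')[...,::-1];b=imaging.capture('scene')[...,::-1]
o=np.zeros((600,800,3),np.uint8)
o[:360]=cv2.resize(a[155:245,140:340],(800,360),interpolation=cv2.INTER_CUBIC)
o[360:,:400]=cv2.resize(b[120:300,100:400],(400,240))
cv2.imwrite('pics/f.png',o);s=bot.read_state();print(s['position'],s['opening']*87,s['grasp_force'],s['force'])
E
```

```text
[ 0.43400442 -0.28695374  0.129896  ] 84.08232904667945 0.0 [-0.01271652  0.44925504  0.74817383]
```

View pics/f.png

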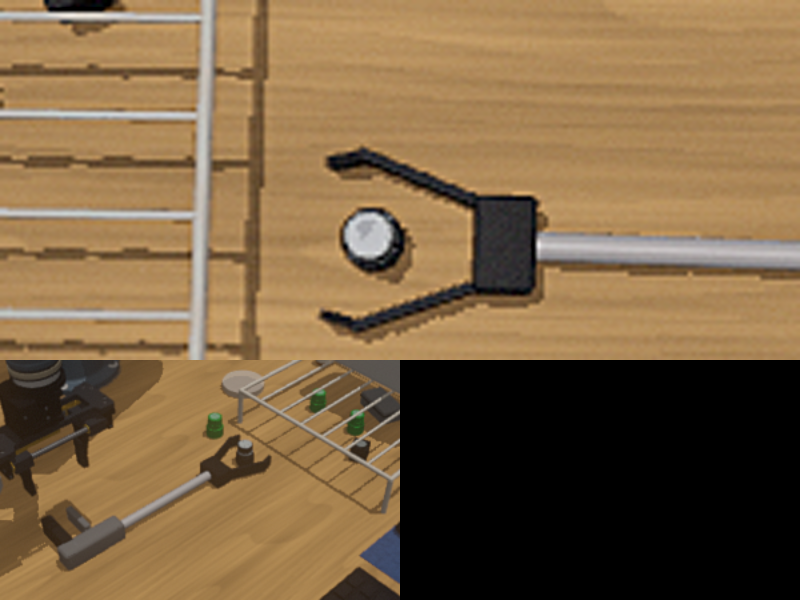

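The eyepiece (lens at crop (370,235)) stands upright and clear, the jaws are open, and the gripper is off the tool.

```bash
python3 -c "
from rig import bot
print(bot.hand_in())"
```

```text
the job is handed in; nothing more can be done
None
```

The eyepiece was drawn out from under the riser with the reacher and now stands upright on the open bench with the jaws open; the job was handed in at about 13 s, and no verdict was returned.

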